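# Square up a stack of drawer dividers in the squaring tray

### The arm

A 6-joint arm with a two-finger parallel gripper is mounted at the origin on a cart in front of the work surface, level with it; the furniture and walls round the work are solid. World frame = base frame: x ahead of the robot, y to its left, z up, the work surface at z = 0. Lengths are in m, angles in rad, forces in N, time in s.
With the tool pointing down it reaches from about 0.225 to 0.875 m from the base axis. Payload 3.4 kg.
Tool frame: the origin (TCP) lies between the finger pads; the fingertips stand 11 mm ahead of it and the grasp point (between the pads) lies 8 mm behind it; z points along the fingers, y is the line along which they close (so a half turn about z gives the same grasp; the last joint's range is limited). The gripper opens to 85 mm and grips with 20 to 120 N. Pads are 22 mm wide; open, the fingers measure 114 mm over their backs; the gripper's body (76 mm by 85 mm) begins 54 mm behind the grasp point. The pads swing forward as they close: fully open they stand 13 mm farther back than shut.
Start: joints at [-1.293, 0.276, 1.505, -0, 1.361, -0.121], TCP at [0.223, -0.53, 0.242] pointing down, gripper open.
Joint ranges: [-2.89, 2.89], [-0.75, 2.08], [0.22, 2.7], [-1.18, 4.32], [0.11, 2.71], [-2.7, 2.7]. Speed limits (rad/s): [2.57, 2.57, 3.14, 3.14, 3.14, 3.14].

### API

Orientations are given as a unit quaternion [w, x, y, z].
In Python, from rig import manip, imaging gives the robot as it stands. The module is installed in compiled form; this text tells all that it offers.
- The arm moves only by the tool jog_arm, never from a script. Its argument "deltas" is one flat list of numbers, 7 for each row, row after row: the turn, a rotation vector about the world's x, y, z in degrees, then the shift along the world's x, y, z in mm, then the opening, from 0 (shut) to 1 (fully open). In form: [ax, ay, az, tx, ty, tz, gripper, ax, ay, az, tx, ty, tz, gripper, ...]. A call has 1 to 20 rows; each row is the pose to reach, as a shift and turn from the pose commanded when the call began; what a row does not reach only later rows make up. A row lasts 1/10 s, in which the tool goes at most 50 mm and 8.59 degrees, less where a joint would pass 70% of its speed; a pose out of reach is approached as far as the arm can. A call with a gripper value outside its range is refused whole. The fingers move at their own pace and stop on an object; "grip_force" is the grip in N (left out, the last holds). Time passes only in rows, so rows that repeat a pose let the fingers close. It gives the time, the measured TCP pose, the force, the opening and the grip force at its end, in the units of the state.
- manip.get_state(): the state, without advancing time (a new reading comes with each control period).
- imaging.get_image(name): name is "scene" or "top" or "wrist"; returns the picture (400x640x3 uint8, blue, green, red); there is no depth.
- imaging.calibration(name): a dict with "mtx" (3x3 intrinsics, pixels), "cam_to_world" (4x4, takes a point from camera to world coordinates). Camera axes: x right, y down, z forward; pixel columns grow to the right and rows downward; lengths in m; the calibration is good to about 2 mm. A picture is of the moment at which its call begins: read the wrist's pose just before it. calibration takes no time and is no camera call; for the wrist camera it gives the pose at the moment of the call.
- manip.sign_off(): hands the job in; it is judged then, once.
The state is a dict: "clock": time; "qpos": joint angles; "qd": joint speeds; "effort": joint torques, N m; "position": TCP position; "ee_rot": TCP orientation; "contact_force": force on the tool from outside, world axes, zero at the start; "moment": the same for the moment, N m; "width": finger opening in m; "gripper_force": force on a finger pad.
Only numpy, scipy, OpenCV 4.12 (cv2) and the standard library are available. Lean on these libraries where they do the work, as an engineer would, in place of code of your own. Each camera call takes 0.05 s, during which the arm holds its last target. There are 200 camera calls.

### The job

The four drawer divider plates lie skewed in the squaring tray. Tap their front and right edges gently until the stack is square: every plate flush with the others, fully home against the back fence and against the orange side stop, still lying flat in the same order. Reach under the carrying handle for the front edges, and leave the vial and the two pots where they stand.

Things in the scene. Friction and masses are not known exactly. Their poses are not given: they have to be found in the camera images.
- tray: Squaring tray, fixed to the counter. Origin: centre of its underside (z = 0); +x to its back fence, +y to its left, z up; its frame in mm: grey base 124 x 210, 8 high; aluminium deck x -36..50, y -60..105, top z = 24. Front (-x) and right (-y) are open: loose plates overhang the deck there. Plates home at the fence have their front edges at x = -40, and overhang the deck by 4 mm.
- tray_fence (a point): Centre of the back fence's inner face, at its top: tray x = 50, y = 22, z = 58 mm. The fence is flat and rigid, runs along tray y from -60 to 105, and rises 34 mm from the deck.
- tray_bar (a point): Middle of the dark carrying handle fixed over the front: a round bar 10 mm thick along tray y, axis at tray x = -52, z = 78 mm, on posts at y = -98 and 98. It is above and 12 mm in front of the home front edges: an upright finger pushing them hits it; one tilted about 30 to 45 degrees (tips forward, hand back towards the robot) passes under it.
- tray_stop_zone (a point): Middle of the zone of the orange side stop: tray x = 0, y = 67.5, z = 41 mm. The stop is a block 64 long (tray x -32..32), 14 thick in y, 34 tall (black knob to 44) on the deck, clamped rigidly, square to the fence. Its flat right face (towards -y) is anywhere from tray y = 55 to 80; this point does not move with it, its setting is not reported: find it by touch or sight.
- plate_1: Blue divider plate, number 1 of four from the bottom. 90 mm (own x) by 110 mm (own y) by 6 thick, about 0.1 kg, plain rectangle. Origin: centre of its underside; axes roughly the tray's. Rests at tray z = 24; a push of under 6 N slides the stack until something stops it. A turned plate can jam under a tap at mid-edge; taps near both ends of the edge square it.
- plate_2: White divider plate, number 2 of four from the bottom. 90 mm (own x) by 110 mm (own y) by 6 thick, about 0.1 kg, plain rectangle. Origin: centre of its underside; axes roughly the tray's. Rests at tray z = 30; a push of under 6 N slides the stack until something stops it. A turned plate can jam under a tap at mid-edge; taps near both ends of the edge square it.
- plate_3: Green divider plate, number 3 of four from the bottom. 90 mm (own x) by 110 mm (own y) by 6 thick, about 0.1 kg, plain rectangle. Origin: centre of its underside; axes roughly the tray's. Rests at tray z = 36; a push of under 6 N slides the stack until something stops it. A turned plate can jam under a tap at mid-edge; taps near both ends of the edge square it.
- plate_4: Yellow divider plate, number 4 of four from the bottom. 90 mm (own x) by 110 mm (own y) by 6 thick, about 0.1 kg, plain rectangle. Origin: centre of its underside; axes roughly the tray's. Rests at tray z = 42; a push of under 6 N slides the stack until something stops it. A turned plate can jam under a tap at mid-edge; taps near both ends of the edge square it.
- brown_vial: Brown injection vial with a grey cap, 38 mm across, 91 tall, behind the tray; loose bystander. Origin: centre of its underside.
- yellow_pot: Specimen pot with a yellow lid, 49 mm across, 50 tall, left of the tray; loose bystander. Origin: centre of its underside.
- white_pot: Specimen pot with a white lid, 51 mm across, 74 tall, left of the tray, nearer the robot; loose bystander. Origin: centre of its underside.

How it is judged:
At the end, for the whole second after the job is handed in: All four plates lie flat and at rest in the tray in their original order; each is within 2 mm of the back fence, within 2.5 mm of the side stop's face, within 2 mm of the bottom plate in both directions, and turned less than 0.02 rad from square with the tray (x of plate_1 in the frame of tray between 0.003 and 0.007 m and z of plate_1 in the frame of tray between 0.022 and 0.026 m and angle between the y axis of each of plate_1, plate_2, plate_3, plate_4 and the y axis of tray, either way round below 0.02 rad and linear speed of each of plate_1, plate_2, plate_3, plate_4 below 0.01 m/s and y of side_stop_c0 in the frame of plate_1 between 0.0595 and 0.0645 m and x of plate_2 in the frame of tray between 0.003 and 0.007 m and z of plate_2 in the frame of tray between 0.028 and 0.032 m and y of side_stop_c0 in the frame of plate_2 between 0.0595 and 0.0645 m and x of plate_2 in the frame of plate_1 between -0.002 and 0.002 m and y of plate_2 in the frame of plate_1 between -0.002 and 0.002 m and x of plate_3 in the frame of tray between 0.003 and 0.007 m and z of plate_3 in the frame of tray between 0.034 and 0.038 m and y of side_stop_c0 in the frame of plate_3 between 0.0595 and 0.0645 m and x of plate_3 in the frame of plate_1 between -0.002 and 0.002 m and y of plate_3 in the frame of plate_1 between -0.002 and 0.002 m and x of plate_4 in the frame of tray between 0.003 and 0.007 m and z of plate_4 in the frame of tray between 0.04 and 0.044 m and y of side_stop_c0 in the frame of plate_4 between 0.0595 and 0.0645 m and x of plate_4 in the frame of plate_1 between -0.002 and 0.002 m and y of plate_4 in the frame of plate_1 between -0.002 and 0.002 m); the robot touches nothing.
It fails at once if a plate is pushed with more than 80 N (several times what a tap needs) (contact force between the fingers and plate_1 above 80 N or contact force between the fingers and plate_2 above 80 N or contact force between the fingers and plate_3 above 80 N or contact force between the fingers and plate_4 above 80 N).
It fails at once if the vial or a pot is shifted more than 20 mm or tipped over (distance of any of brown_vial, yellow_pot, white_pot from where it was at the start of the episode above 0.02 m or angle between any of brown_vial, yellow_pot, white_pot's own z axis and vertical above 0.4 rad).
It also fails if it takes over 72 s, if anything falls off the work surface, if the arm or the gripper's body presses on something with over 40 N, if the wrist force passes 120 N, or if a joint passes its speed limit or range.

## Working session

There is one attempt and no reset: what is moved stays moved. The work goes in short steps, Python scripts to look and compute and a tool call to move; the robot and the scene stay as the last step left them, time stands still between calls to the robot, and variables do not carry over. Pictures are saved under pics/ and viewed, at most 10 in all, crops included, and the job is handed in when it is done.

Besides the shell and the picture viewer there is one more tool, called after ">>>" by a JSON object that holds its "method" and its "body". jog_arm: Moves the arm, as the interface text tells. Its arguments: {"type":"object","properties":{"deltas":{"type":"array"},"grip_force":{"type":"number"}},"required":["deltas"]}

```bash
mkdir -p pics; python3 - <<'E'
from rig import manip, imaging
import cv2,numpy as np
s=manip.get_state();print({k:np.round(v,3).tolist() for k,v in s.items()})
for n in("scene","top"):
    cv2.imwrite(f"pics/{n}0.png",imaging.get_image(n));c=imaging.calibration(n);print(n,np.round(c["mtx"],1).tolist(),np.round(c["cam_to_world"],3).tolist())
E
```

```text
{'clock': 0.0, 'qpos': [-1.293, 0.277, 1.506, 0.0, 1.361, -0.121], 'qd': [0.001, -0.0, -0.001, 0.0, -0.001, 0.0], 'effort': [-0.001, -41.678, -24.581, -0.0, 0.011, -0.0], 'position': [0.223, -0.529, 0.241], 'ee_rot': [-0.001, 0.98, 0.198, -0.0], 'contact_force': [0.384, 0.158, 0.615], 'moment': [0.024, -0.059, -0.013], 'gripper_force': 0.0, 'width': 0.085}
scene [[399.2, 0.0, 318.4], [0.0, 399.2, 194.3], [0.0, 0.0, 1.0]] [[-0.69, -0.513, 0.511, 0.147], [-0.724, 0.48, -0.495, 0.427], [0.009, -0.711, -0.703, 0.677], [0.0, 0.0, 0.0, 1.0]]
top [[398.6, 0.0, 318.3], [0.0, 398.6, 204.5], [0.0, 0.0, 1.0]] [[0.019, -0.988, 0.154, 0.444], [-1.0, -0.021, -0.01, -0.0], [0.013, -0.154, -0.988, 0.919], [0.0, 0.0, 0.0, 1.0]]
```

View pics/scene0.png

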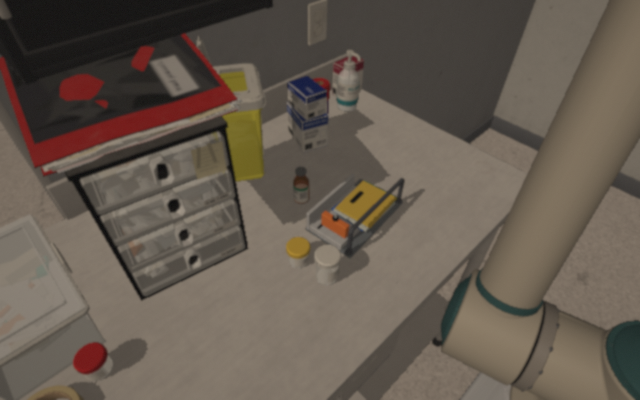

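View pics/top0.png

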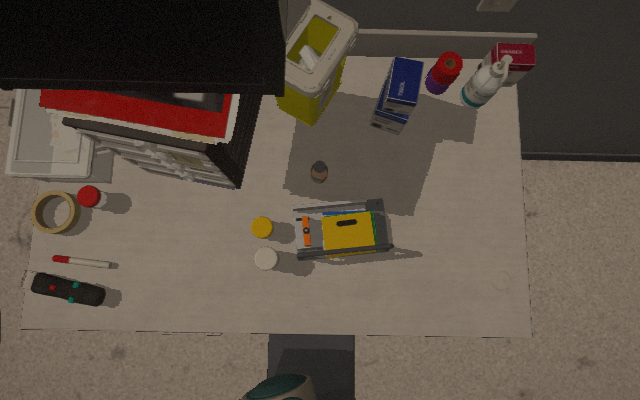

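The top view has the tray at about (343,230), with the fence up at row 207, the bar at row 250 and the orange stop at (306,231). The vial is at (319,172) and the pots at (262,227) and (266,259). I'll zoom in.

```bash
python3 - <<'E'
import cv2
a=cv2.imread("pics/top0.png")[190:270,280:400];cv2.imwrite("pics/topc.png",cv2.convertScaleAbs(cv2.resize(a,None,fx=6.5,fy=6.5,interpolation=2),alpha=1.7))
a=cv2.imread("pics/scene0.png")[165:265,290:420];cv2.imwrite("pics/scenec.png",cv2.convertScaleAbs(cv2.resize(a,None,fx=6,fy=6,interpolation=2),alpha=1.7))
E
```

```text
(no output)
```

View pics/topc.png

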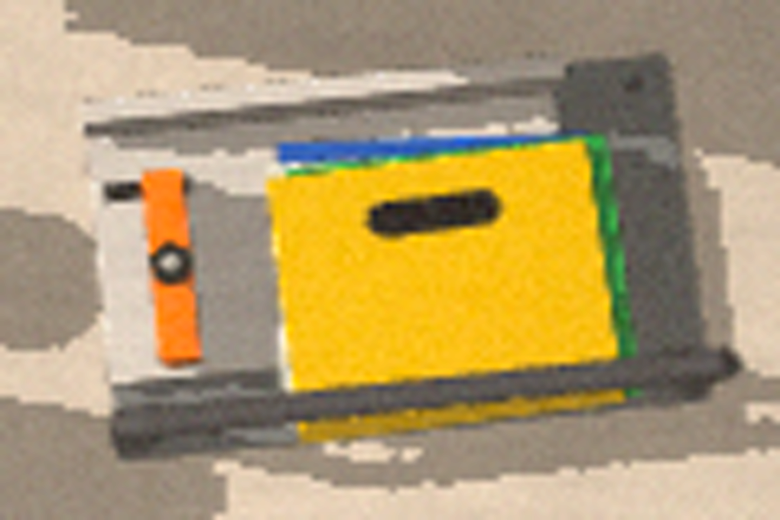

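View pics/scenec.png

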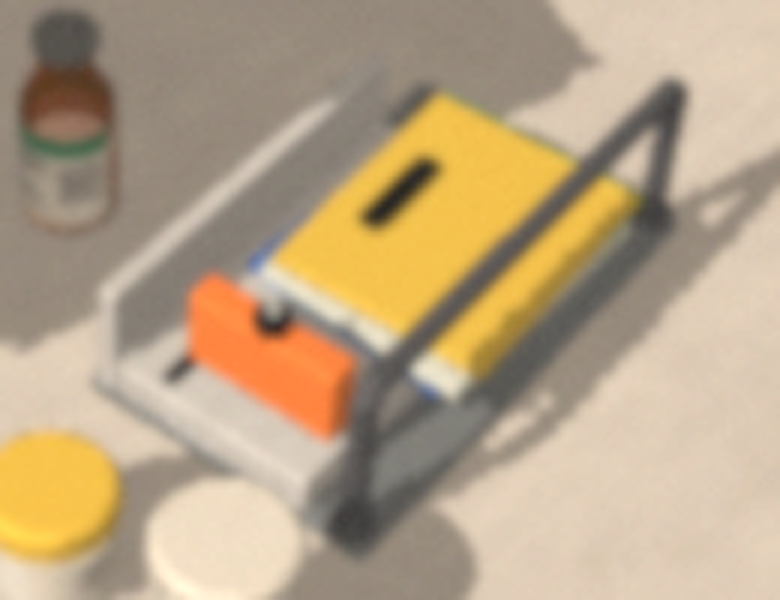

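The crops show the yellow plate turned a few degrees against the tray, with blue sticking out furthest towards the fence and green towards the right. The gap to the stop is about 12–15 mm, and the bar runs from crop (120,432) to (733,364). Next I'll turn these into positions.

```bash
cat >h.py <<'E'
from rig import manip, imaging
import cv2,numpy as np
def ray(n,px,z):
    c=imaging.calibration(n);T=c["cam_to_world"];d=T[:3,:3]@np.linalg.solve(c["mtx"],[*px,1]);o=T[:3,3]
    return o+d*(z-o[2])/d[2]
E
python3 - <<'E'
from h import *
t=lambda u,v:(280+u/6.5-.5,190+v/6.5-.5); s=lambda u,v:(290+u/6-.5,165+v/6-.5)
p=lambda m,x:print(m,np.round(x*1000,1))
a,b=ray("top",t(118,432),.078),ray("top",t(735,364),.078);p("bar L",a);p("bar R",b);print(np.linalg.norm(a-b))
c,d=ray("scene",s(372,372),.078),ray("scene",s(675,90),.078);p("scn L",c);p("scn R",d)
y=np.array([0,0,0.])+(a-b)/np.linalg.norm(a-b);x=np.array([y[1],-y[0],0]);yaw=np.arctan2(-y[0],y[1]);print("yaw deg",np.degrees(yaw))
O=(a+b)/2+.052*x;O[2]=0;p("O",O)
tr=lambda P:np.array([(P-O)@x,(P-O)@y])
for m,uv,z in[("or",(143,172),.058),("or",(185,170),.058),("or",(200,358),.058),("or",(160,362),.058),("fenceL top",(88,107),.058),("fL",(88,128),.058),("fR",(560,70),.058),("Y",(270,180),.048),("Y",(585,140),.048),("Y",(625,388),.048),("Y",(300,440),.048),("deckR",(555,130),.024),("G",(605,137),.042),("G",(637,395),.042),("B",(280,143),.030),("B",(575,137),.03),("base R back",(662,58),.008),("base R front",(707,400),.008)]:
    P=ray("top",t(*uv),z);p(m,P);p("   tray",tr(P))
for m,uv,z in[("vial",(319,163),.09),("yp",(262,227),.05),("wp",(266,258),.074)]:
    P=ray("top",uv,z);p(m,P);p("   tray",tr(P))
E
```

```text
bar L [464.7  32.6  78. ]
bar R [ 490.5 -166.7   78. ]
0.20097068809432916
scn L [472.9  19.2  78. ]
scn R [ 490.  -163.8   78. ]
yaw deg 7.38043797244662
O [529.2 -60.4   0. ]
or [551.7  27.3  58. ]
   tray [33.6 84.1]
or [552.7  13.3  58. ]
   tray [32.8 70.1]
or [490.    6.9  58. ]
   tray [-30.2  71.8]
or [488.5  20.1  58. ]
   tray [-30.   85.1]
fenceL top [573.3  46.4  58. ]
   tray [ 57.5 100.2]
fL [566.2  46.2  58. ]
   tray [ 50.4 100.9]
fR [ 589.3 -112.4   58. ]
   tray [ 53.  -59.3]
Y [551.1 -15.4  48. ]
   tray [27.5 41.8]
Y [ 567.1 -122.3   48. ]
   tray [ 29.6 -66.2]
Y [ 483.4 -135.7   48. ]
   tray [-55.  -68.7]
Y [464. -27.  48.]
   tray [-60.3  41.5]
deckR [ 573.8 -115.1   24. ]
   tray [ 37.2 -60. ]
G [ 569.1 -130.    42. ]
   tray [ 30.7 -74.1]
G [ 481.4 -140.6   42. ]
   tray [-57.6 -73.4]
B [566.3 -18.9  30. ]
   tray [42.2 36.4]
B [ 570.6 -121.3   30. ]
   tray [ 33.3 -65.7]
base R back [ 602.9 -155.4    8. ]
   tray [  60.9 -103.7]
base R front [ 481.7 -170.6    8. ]
   tray [ -61.3 -103.2]
vial [662.6  -8.2  90. ]
   tray [139.1  34.7]
yp [526.6 113.2  50. ]
   tray [ 19.7 172.5]
wp [459.2  99.   74. ]
   tray [-48.9 167.1]
```

The tray fit agrees with the given sizes: origin (529,-60.5), yaw 7.4°. The stop face is at tray y of about 71, and the plates need roughly +18 mm in x and +29 mm in y. First I'll push the front edges with both open fingers, tilted 40° under the bar.

```bash
cat >>h.py <<'E'
from scipy.spatial.transform import Rotation as R
YAW=7.4;O=np.array([529.,-60.5,0]);RT=R.from_euler('z',YAW,degrees=True)
FRONT=RT*R.from_euler('y',-40,degrees=True)*R.from_euler('x',180,degrees=True)
RIGHT=RT*R.from_euler('z',90,degrees=True)*R.from_euler('x',180,degrees=True)
def st():
    s=manip.get_state();return np.array(s["position"])*1000,R.from_quat(np.roll(s["ee_rot"],-1)),s
def delta(rot,txyz):
    p,r,s=st();print("t",round(s["clock"],2),"tray TCP",np.round(RT.inv().apply(p-O),1),"w",round(s["width"],4),"F",np.round(RT.inv().apply(s["contact_force"]),1),"rotvec",np.round((rot*r.inv()).as_rotvec(degrees=True),2))
    for t in txyz: print(t,"->",np.round(RT.apply(t)+O-p,1))
E
python3 - <<'E'
from h import *
delta(FRONT,[(-160,-14,100),(-115,-14,27.4)])
E
```

```text
t 0.1 tray TCP [-363.7 -425.6  241.5] w 0.0856 F [ 0.9 -0.3  1.2] rotvec [ 10.37 -38.74 -14.85]
(-160, -14, 100) -> [ 149.   434.4 -141.5]
(-115, -14, 27.4) -> [ 193.6  440.2 -214.1]
```

>>> {"method": "jog_arm", "body": {"deltas": [1,-4,-1.5,15,43,0,1,2,-8,-3,30,87,0,1,3,-12,-4.5,45,130,0,1,4.1,-15.5,-6,60,174,0,1,5.2,-19.4,-7.4,75,217,0,1,6.2,-23.2,-8.9,89,261,0,1,7.3,-27.1,-10.4,104,304,-10,1,8.3,-31,-11.9,119,348,-20,1,9.3,-34.9,-13.4,134,391,-40,1,10.4,-38.7,-14.9,149,434,-60,1,10.4,-38.7,-14.9,149,434,-100,1,10.4,-38.7,-14.9,149,434,-141.5,1,10.4,-38.7,-14.9,149,434,-141.5,1,10.4,-38.7,-14.9,149,434,-141.5,1]}}

```text
clock: 1.5
position: [0.3714, -0.0945, 0.0992]
ee_rot: [-0.024, 0.938, 0.059, 0.34]
contact_force: [0.4, -0.1, 0.5]
width: 0.0852
gripper_force: 0.0
```

```bash
python3 - <<'E'
from h import *
cv2.imwrite("pics/s1.png",cv2.convertScaleAbs(cv2.resize(imaging.get_image("scene")[120:300,250:490],None,fx=3.3,fy=3.3,interpolation=2),alpha=1.5))
delta(FRONT,[(-115,-14,27.4),(-80,-14,27.4)])
E
```

```text
t 1.55 tray TCP [-160.2  -14.3  100.3] w 0.0854 F [ 0.6 -0.1  0.8] rotvec [-0.13 -0.12  0.11]
(-115, -14, 27.4) -> [ 44.7   6.1 -72.9]
(-80, -14, 27.4) -> [ 79.4  10.6 -72.9]
```

View pics/s1.png

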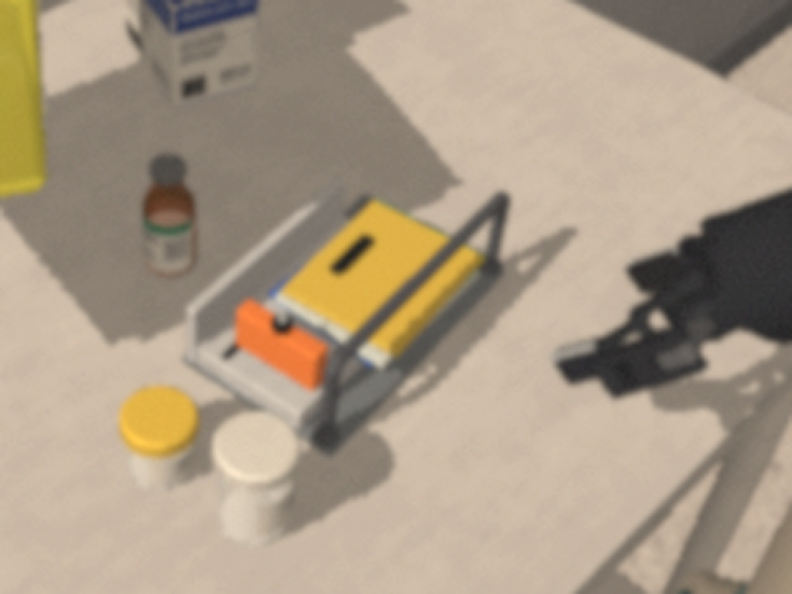

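The hand sits tilted in front of the bar at about (600,365), with the plates and pots untouched. Now I'll lower it and slide forward.

>>> {"method": "jog_arm", "body": {"deltas": [0,0,0,22,3,-36,1,0,0,0,45,6,-73,1,0,0,0,55,7.4,-73,1,0,0,0,65,8.7,-73,1,0,0,0,75,10,-73,1,0,0,0,79,10.5,-73,1,0,0,0,81,10.8,-73,1,0,0,0,83,11,-73,1,0,0,0,85,11.3,-73,1,0,0,0,87,11.6,-73,1,0,0,0,89,11.8,-73,1,0,0,0,91,12.1,-73,1,0,0,0,93,12.3,-73,1,0,0,0,95,12.6,-73,1,0,0,0,97,12.9,-73,1,0,0,0,99,13.1,-73,1,0,0,0,101,13.4,-73,1,0,0,0,103,13.6,-73,1]}}

```text
clock: 3.35
position: [0.4752, -0.0822, 0.0277]
ee_rot: [-0.022, 0.938, 0.06, 0.341]
contact_force: [-1.6, -1.2, -0.4]
width: 0.0858
gripper_force: 1.0
```

```bash
python3 - <<'E'
from h import *
delta(FRONT,[(-47,-14,27.4)])
E
```

```text
t 3.35 tray TCP [-56.1 -14.6  27.7] w 0.0858 F [-1.8 -0.9 -0.4] rotvec [ 0.03 -0.08  0.1 ]
(-47, -14, 27.4) -> [ 9.   1.8 -0.3]
```

Contact is made at about 2 N. I'll push on towards home in 1 mm steps and watch the force.

>>> {"method": "jog_arm", "body": {"deltas": [0,0,0,1,0.1,0,1,0,0,0,2,0.3,0,1,0,0,0,3,0.4,0,1,0,0,0,4,0.5,0,1,0,0,0,5,0.6,0,1,0,0,0,6,0.8,0,1,0,0,0,7,0.9,0,1]}}

```text
clock: 4.05
position: [0.4823, -0.0814, 0.0278]
ee_rot: [-0.022, 0.938, 0.06, 0.341]
contact_force: [-2.4, -0.2, 0.4]
width: 0.0853
gripper_force: 1.2
```

>>> {"method": "jog_arm", "body": {"deltas": [0,0,0,0.5,0.1,0,1,0,0,0,1,0.1,0,1]}}

```text
clock: 4.25
position: [0.4833, -0.0813, 0.0278]
ee_rot: [-0.022, 0.938, 0.06, 0.341]
contact_force: [-3.0, -0.3, 0.3]
width: 0.0852
gripper_force: 1.3
```

>>> {"method": "jog_arm", "body": {"deltas": [0,0,0,0.5,0.1,0,1,0,0,0,1,0.1,0,1]}}

```text
clock: 4.45
position: [0.4842, -0.0811, 0.0278]
ee_rot: [-0.022, 0.938, 0.06, 0.341]
contact_force: [-3.7, -0.7, 1.4]
width: 0.0855
gripper_force: 2.2
```

>>> {"method": "jog_arm", "body": {"deltas": [0,0,0,0.5,0.1,0,1,0,0,0,1,0.1,0,1]}}

```text
clock: 4.65
position: [0.485, -0.0809, 0.0278]
ee_rot: [-0.022, 0.938, 0.06, 0.341]
contact_force: [-3.3, 0.5, 2.3]
width: 0.085
gripper_force: 2.4
```

>>> {"method": "jog_arm", "body": {"deltas": [0,0,0,0.5,0.1,0,1,0,0,0,1,0.1,0,1]}}

```text
clock: 4.85
position: [0.4861, -0.0808, 0.0278]
ee_rot: [-0.022, 0.938, 0.06, 0.341]
contact_force: [-4.3, 0.1, 1.2]
width: 0.0858
gripper_force: 2.4
```

```bash
python3 - <<'E'
from h import *
delta(FRONT,[(-47,-14,27.4)])
cv2.imwrite("pics/s2.png",cv2.convertScaleAbs(cv2.resize(imaging.get_image("scene")[160:270,300:430],None,fx=5.4,fy=5.4,interpolation=2),alpha=1.5))
E
```

```text
t 4.85 tray TCP [-45.2 -14.6  27.8] w 0.0858 F [-4.2  0.7  1.2] rotvec [ 0.02 -0.06  0.08]
(-47, -14, 27.4) -> [-1.9  0.3 -0.4]
```

View pics/s2.png

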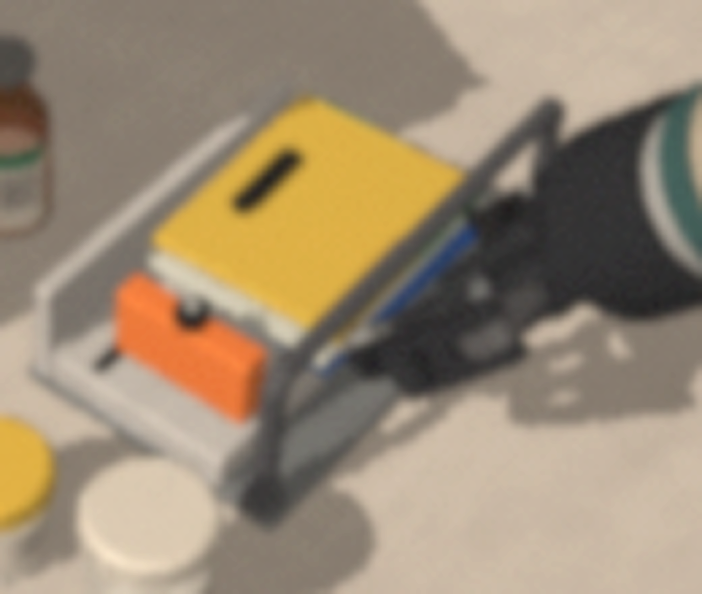

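Yellow is now near the fence, while white and blue lag forward; their front edges show at about (430,270). I'll back off, drop 7 mm and push the lower plates.

>>> {"method": "jog_arm", "body": {"deltas": [0,0,0,-10,-1.3,0,1,0,0,0,-20,-2.6,0,1,0,0,0,-20,-2.6,-7,1,0,0,0,-18,-2.3,-7,1,0,0,0,-16,-2.1,-7,1,0,0,0,-14,-1.8,-7,1,0,0,0,-12,-1.5,-7,1,0,0,0,-10,-1.3,-7,1,0,0,0,-9,-1.2,-7,1,0,0,0,-8,-1,-7,1,0,0,0,-7,-0.9,-7,1,0,0,0,-6,-0.8,-7,1,0,0,0,-5,-0.7,-7,1]}}

```text
clock: 6.2
position: [0.4807, -0.0817, 0.0206]
ee_rot: [-0.021, 0.938, 0.059, 0.34]
contact_force: [-4.9, -2.2, 4.5]
width: 0.0853
gripper_force: 2.8
```

>>> {"method": "jog_arm", "body": {"deltas": [0,0,0,1,0.1,0,1,0,0,0,2,0.3,0,1,0,0,0,3,0.4,0,1]}}

```text
clock: 6.5
position: [0.4835, -0.0819, 0.0206]
ee_rot: [-0.021, 0.938, 0.059, 0.34]
contact_force: [-5.5, -3.8, 5.0]
width: 0.0852
gripper_force: 3.3
```

>>> {"method": "jog_arm", "body": {"deltas": [0,0,0,0.5,0.1,0,1,0,0,0,1,0.1,0,1,0,0,0,1.5,0.2,0,1]}}

```text
clock: 6.8
position: [0.4851, -0.0819, 0.0205]
ee_rot: [-0.021, 0.938, 0.059, 0.34]
contact_force: [-7.4, -3.5, 5.2]
width: 0.0852
gripper_force: 4.2
```

>>> {"method": "jog_arm", "body": {"deltas": [0,0,0,0.5,0.1,0,1,0,0,0,1,0.1,0,1]}}

```text
clock: 7.0
position: [0.4857, -0.0815, 0.0205]
ee_rot: [-0.021, 0.938, 0.059, 0.34]
contact_force: [-7.2, -3.1, 5.8]
width: 0.0858
gripper_force: 4.0
```

>>> {"method": "jog_arm", "body": {"deltas": [0,0,0,0.5,0.1,0,1,0,0,0,1,0.1,0,1]}}

```text
clock: 7.2
position: [0.4865, -0.0812, 0.0204]
ee_rot: [-0.021, 0.938, 0.059, 0.34]
contact_force: [-8.0, -4.2, 7.3]
width: 0.0854
gripper_force: 4.7
```

```bash
python3 - <<'E'
from h import *
delta(FRONT,[(-47,-14,27.4)])
a=cv2.convertScaleAbs(cv2.resize(imaging.get_image("scene")[170:240,325:395],None,fx=5.7,fy=5.7,interpolation=2),alpha=1.8)
b=cv2.convertScaleAbs(cv2.resize(imaging.get_image("top")[195:265,295:390],None,fx=4.2,fy=5.7,interpolation=2),alpha=1.8)
cv2.imwrite("pics/s3.png",np.hstack([a,b]))
E
```

```text
t 7.2 tray TCP [-44.8 -15.1  20.4] w 0.0854 F [-8.4 -3.2  7.3] rotvec [ 0.04 -0.19  0.23]
(-47, -14, 27.4) -> [-2.3  0.8  7. ]
```

View pics/s3.png

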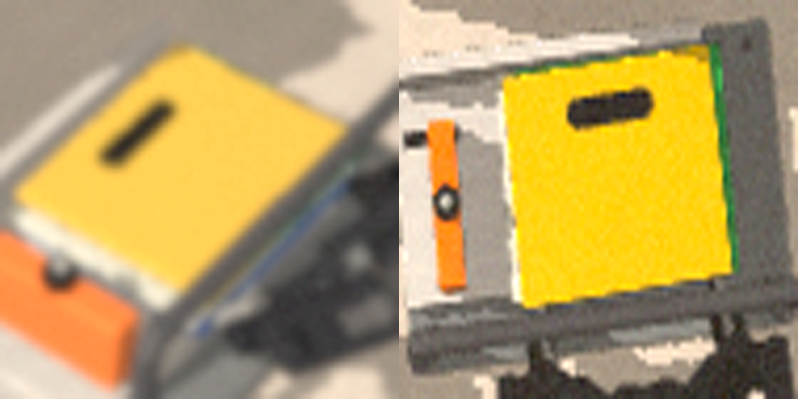

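The plates are nearly flush: yellow is a few mm off the fence at its left end, and blue still shows a little forward. I'll keep pushing until the force rises clearly.

>>> {"method": "jog_arm", "body": {"deltas": [0,0,0,0.5,0.1,0,1,0,0,0,1,0.1,0,1]}}

```text
clock: 7.5
position: [0.4869, -0.081, 0.0203]
ee_rot: [-0.021, 0.939, 0.059, 0.339]
contact_force: [-13.9, -4.5, 11.9]
width: 0.0855
gripper_force: 7.4
```

>>> {"method": "jog_arm", "body": {"deltas": [0,0,0,0.5,0.1,0,1,0,0,0,1,0.1,0,1]}}

```text
clock: 7.7
position: [0.487, -0.0809, 0.0201]
ee_rot: [-0.021, 0.939, 0.058, 0.339]
contact_force: [-18.8, -6.1, 16.0]
width: 0.0856
gripper_force: 10.4
```

>>> {"method": "jog_arm", "body": {"deltas": [0,0,0,0.5,0.1,0,1,0,0,0,1,0.1,0,1]}}

```text
clock: 7.9
position: [0.4871, -0.0807, 0.0198]
ee_rot: [-0.021, 0.939, 0.058, 0.338]
contact_force: [-19.5, -7.7, 15.5]
width: 0.0857
gripper_force: 11.0
```

Both ends have stalled at about 20 N, so the stack is home at this height. I'll retreat and set up for the right edge.

>>> {"method": "jog_arm", "body": {"deltas": [0,0,0,-15,-2,0,1,0,0,0,-40,-5,0,1,0,0,0,-80,-10,20,1,0,0,0,-90,-12,65,0.3,0,0,0,-90,-12,110,0.3,0,0,0,-90,-12,155,0.3,0,0,0,-90,-12,155,0.3]}}

```text
clock: 8.6
position: [0.4095, -0.088, 0.1412]
ee_rot: [-0.028, 0.935, 0.063, 0.349]
contact_force: [2.3, 1.0, -0.6]
width: 0.0283
gripper_force: 0.0
```

```bash
python3 - <<'E'
from h import *
delta(RIGHT,[(5,-100,175),(5,-100,34.5),(5,-50,34.5)])
E
```

```text
t 8.6 tray TCP [-122.1  -11.9  141.2] w 0.0283 F [ 2.4  0.7 -0.6] rotvec [-36.31  27.02  85.49]
(5, -100, 175) -> [137.4 -71.   33.8]
(5, -100, 34.5) -> [ 137.4  -71.  -106.7]
(5, -50, 34.5) -> [ 130.9  -21.4 -106.7]
```

>>> {"method": "jog_arm", "body": {"deltas": [-3,2.2,7.1,0,-6,33,0.3,-6,4.5,14.2,0,-12,50,0.3,-9.1,6.8,21.4,10,-18,50,0.3,-12.1,9,28.5,25,-24,50,0.3,-15.1,11.3,35.6,40,-30,50,0.3,-18.2,13.5,42.7,55,-36,50,0.3,-21.2,15.8,49.9,70,-42,50,0.3,-24.2,18,57,85,-48,50,0.3,-27.2,20.3,64.1,100,-55,50,0.3,-30.3,22.5,71.2,115,-62,45,0.3,-33.3,24.8,78.4,130,-68,40,0.3,-36.3,27,85.5,137,-71,34,0.3,-36.3,27,85.5,137,-71,34,0.3,-36.3,27,85.5,137,-71,34,0.3,-36.3,27,85.5,137,-71,34,0.3]}}

```text
clock: 10.1
position: [0.5461, -0.1592, 0.1746]
ee_rot: [-0.001, 0.66, 0.751, 0.001]
contact_force: [-1.0, 0.2, 0.3]
width: 0.0254
gripper_force: 0.0
```

```bash
python3 - <<'E'
from h import *
delta(RIGHT,[(5,-100,60),(5,-100,34.5),(5,-50,34.5)])
cv2.imwrite("pics/s4.png",cv2.convertScaleAbs(cv2.resize(imaging.get_image("top")[180:270,280:410],None,fx=6,fy=6,interpolation=2),alpha=1.7))
E
```

```text
t 10.1 tray TCP [   4.2 -100.   174.6] w 0.0254 F [-0.9  0.4  0.3] rotvec [-0.17 -0.01  0.04]
(5, -100, 60) -> [ 8.000e-01  1.000e-01 -1.146e+02]
(5, -100, 34.5) -> [ 8.000e-01  1.000e-01 -1.401e+02]
(5, -50, 34.5) -> [  -5.7   49.7 -140.1]
```

>>> {"method": "jog_arm", "body": {"deltas": [0,0,0,0.8,0,-45,0.3,0,0,0,0.8,0,-90,0.3,0,0,0,0.8,0,-120,0.3,0,0,0,0.8,0,-140,0.3,0,0,0,0,5,-140,0.3,0,0,0,-0.5,10,-140,0.3,0,0,0,-0.7,12,-140,0.3,0,0,0,-1,14,-140,0.3,0,0,0,-1.3,16,-140,0.3,0,0,0,-1.5,18,-140,0.3,0,0,0,-1.8,20,-140,0.3,0,0,0,-2,22,-140,0.3,0,0,0,-2.3,24,-140,0.3,0,0,0,-2.6,26,-140,0.3,0,0,0,-2.8,28,-140,0.3]}}

```text
clock: 11.65
position: [0.545, -0.1318, 0.0349]
ee_rot: [0.0, 0.659, 0.752, 0.001]
contact_force: [0.3, -5.2, 2.8]
width: 0.0256
gripper_force: 2.5
```

>>> {"method": "jog_arm", "body": {"deltas": [0,0,0,-0.2,1.5,0,0.3,0,0,0,-0.4,3,0,0.3,0,0,0,-0.6,4.5,0,0.3,0,0,0,-0.8,6,0,0.3,0,0,0,-1,7.5,0,0.3]}}

```text
clock: 12.15
position: [0.5439, -0.1242, 0.0349]
ee_rot: [0.0, 0.659, 0.752, 0.001]
contact_force: [1.8, -5.5, 3.6]
width: 0.0256
gripper_force: 2.7
```

>>> {"method": "jog_arm", "body": {"deltas": [0,0,0,-0.2,1.5,0,0.3,0,0,0,-0.4,3,0,0.3,0,0,0,-0.6,4.5,0,0.3]}}

```text
clock: 12.45
position: [0.5433, -0.1197, 0.0349]
ee_rot: [0.0, 0.659, 0.752, 0.001]
contact_force: [0.9, -5.7, 5.1]
width: 0.0257
gripper_force: 2.8
```

```bash
python3 - <<'E'
from h import *
delta(RIGHT,[(5,-50,34.5)])
E
```

```text
t 12.45 tray TCP [  6.5 -60.5  34.9] w 0.0257 F [ 0.2 -5.7  5.1] rotvec [-0.05  0.08 -0.1 ]
(5, -50, 34.5) -> [-2.9 10.3 -0.4]
```

>>> {"method": "jog_arm", "body": {"deltas": [0,0,0,-0.2,1,1,0.3,0,0,0,-0.4,2,1,0.3,0,0,0,-0.6,3,1,0.3,0,0,0,-0.8,4,1,0.3,0,0,0,-1,5,1,0.3]}}

```text
clock: 12.95
position: [0.5413, -0.1139, 0.0352]
ee_rot: [-0.001, 0.659, 0.752, 0.001]
contact_force: [0.1, -2.8, -0.5]
width: 0.0255
gripper_force: 1.3
```

>>> {"method": "jog_arm", "body": {"deltas": [0,0,0,-0.1,1,0,0.3,0,0,0,-0.3,2,0,0.3]}}

```text
clock: 13.15
position: [0.541, -0.1122, 0.0353]
ee_rot: [-0.001, 0.659, 0.752, 0.001]
contact_force: [-0.4, -3.2, -2.1]
width: 0.0255
gripper_force: 1.5
```

>>> {"method": "jog_arm", "body": {"deltas": [0,0,0,-0.1,1,0,0.3,0,0,0,-0.3,2,0,0.3]}}

```text
clock: 13.35
position: [0.541, -0.1103, 0.0354]
ee_rot: [-0.001, 0.659, 0.752, 0.001]
contact_force: [-0.4, -5.9, -2.7]
width: 0.0253
gripper_force: 2.9
```

>>> {"method": "jog_arm", "body": {"deltas": [0,0,0,-0.1,1,0,0.3,0,0,0,-0.1,1,0,0.3]}}

```text
clock: 13.55
position: [0.541, -0.1102, 0.0356]
ee_rot: [0.0, 0.659, 0.752, 0.0]
contact_force: [-0.4, -6.3, -1.8]
width: 0.0257
gripper_force: 3.1
```

```bash
python3 - <<'E'
from h import *
delta(RIGHT,[(5,-50,34.5)])
E
```

```text
t 13.55 tray TCP [  5.5 -50.9  35.6] w 0.0257 F [-1.2 -6.2 -1.8] rotvec [ 0.01  0.02 -0.14]
(5, -50, 34.5) -> [-0.7  0.8 -1.1]
```

It stalled at y = -50.9, as predicted. I'll firm up the push.

>>> {"method": "jog_arm", "body": {"deltas": [0,0,0,-0.1,1,0,0.3,0,0,0,-0.3,2,0,0.3]}}

```text
clock: 13.75
position: [0.5412, -0.1101, 0.0359]
ee_rot: [0.002, 0.659, 0.753, -0.001]
contact_force: [-1.1, -14.8, -2.0]
width: 0.0256
gripper_force: 6.8
```

>>> {"method": "jog_arm", "body": {"deltas": [0,0,0,-0.1,1,0,0.3,0,0,0,-0.3,2,0,0.3,0,0,0,-0.3,2,0,0.3]}}

```text
clock: 14.05
position: [0.5415, -0.1101, 0.0362]
ee_rot: [0.003, 0.658, 0.753, -0.002]
contact_force: [-0.9, -18.2, -2.3]
width: 0.0257
gripper_force: 8.5
```

```bash
python3 - <<'E'
from h import *
delta(RIGHT,[(5,-50,34.5)])
E
```

```text
t 14.05 tray TCP [  6.  -50.8  36.2] w 0.0257 F [ -3.2 -18.   -2.3] rotvec [ 0.39  0.14 -0.28]
(5, -50, 34.5) -> [-1.1  0.6 -1.7]
```

>>> {"method": "jog_arm", "body": {"deltas": [0,0,0,2,-15,0,0.3,0,0,0,5,-40,0,0.3,0,0,0,6,-50,45,1,0,0,0,6,-50,90,1,0,0,0,6,-70,140,1,0,0,0,0,-110,170,1,0,0,0,-20,-150,170,1,0,0,0,-20,-150,170,1]}}

```text
clock: 14.85
position: [0.5194, -0.2596, 0.2074]
ee_rot: [0.001, 0.661, 0.75, 0.0]
contact_force: [-0.4, 0.3, 0.1]
width: 0.0852
gripper_force: 0.0
```

```bash
python3 - <<'E'
from h import *
a=cv2.convertScaleAbs(cv2.resize(imaging.get_image("scene")[170:240,325:395],None,fx=5.7,fy=5.7,interpolation=2),alpha=1.8)
b=cv2.convertScaleAbs(cv2.resize(imaging.get_image("top")[195:265,295:390],None,fx=4.2,fy=5.7,interpolation=2),alpha=1.8)
cv2.imwrite("pics/s5.png",np.hstack([a,b]))
delta(FRONT,[(-130,16,175)])
E
```

```text
t 14.95 tray TCP [ -34.1 -191.9  205.6] w 0.0854 F [ 0.3 -0.  -0.4] rotvec [ 34.88 -26.81 -85.96]
(-130, 16, 175) -> [-121.9  193.8  -30.6]
```

View pics/s5.png

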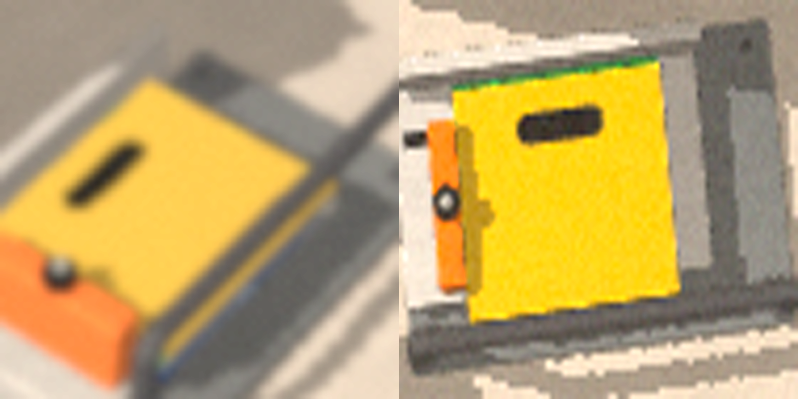

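Everything is against the stop now. Yellow sits slightly forward, with a green strip showing behind it at the fence, so I'll do a final round of front taps at each plate's height, starting at the top.

>>> {"method": "jog_arm", "body": {"deltas": [2.9,-2.2,-7.2,-20,0,0,1,5.8,-4.5,-14.3,-40,10,0,1,8.7,-6.7,-21.5,-60,25,0,1,11.6,-8.9,-28.7,-80,40,0,1,14.5,-11.2,-35.8,-100,60,0,1,17.4,-13.4,-43,-122,80,0,1,20.3,-15.6,-50.1,-122,100,0,1,23.3,-17.9,-57.3,-122,120,0,1,26.2,-20.1,-64.5,-122,140,0,1,29.1,-22.3,-71.6,-122,160,0,1,32,-24.6,-78.8,-122,180,-15,1,34.9,-26.8,-86,-122,194,-31,1,34.9,-26.8,-86,-122,194,-31,1,34.9,-26.8,-86,-122,194,-31,1]}}

```text
clock: 16.35
position: [0.3988, -0.0605, 0.1749]
ee_rot: [-0.022, 0.938, 0.063, 0.34]
contact_force: [0.6, -0.5, 0.7]
width: 0.0858
gripper_force: 0.0
```

```bash
python3 - <<'E'
from h import *
delta(FRONT,[(-115,16,36.4),(-70,16,36.4),(-55,16,36.4),(-47,16,36.4)])
E
```

```text
t 16.35 tray TCP [-129.1   16.8  174.9] w 0.0858 F [ 0.6 -0.6  0.7] rotvec [ 0.08 -0.12 -0.28]
(-115, 16, 36.4) -> [  14.1    1.1 -138.5]
(-70, 16, 36.4) -> [  58.7    6.9 -138.5]
(-55, 16, 36.4) -> [  73.6    8.8 -138.5]
(-47, 16, 36.4) -> [  81.5    9.8 -138.5]
```

>>> {"method": "jog_arm", "body": {"deltas": [0,0,0,0,0,-46,1,0,0,0,5,0,-92,1,0,0,0,14,1,-138.5,1,0,0,0,30,3,-138.5,1,0,0,0,45,5,-138.5,1,0,0,0,55,6.5,-138.5,1,0,0,0,62,7.3,-138.5,1,0,0,0,66,7.8,-138.5,1,0,0,0,70,8.3,-138.5,1,0,0,0,72,8.6,-138.5,1,0,0,0,74,8.9,-138.5,1,0,0,0,76,9.1,-138.5,1]}}

```text
clock: 17.55
position: [0.4745, -0.0524, 0.0369]
ee_rot: [-0.021, 0.938, 0.062, 0.341]
contact_force: [0.3, 0.7, 0.2]
width: 0.0857
gripper_force: 0.0
```

>>> {"method": "jog_arm", "body": {"deltas": [0,0,0,1,0.1,0,1,0,0,0,2,0.3,0,1,0,0,0,3,0.4,0,1,0,0,0,4,0.5,0,1]}}

```text
clock: 17.95
position: [0.4782, -0.0518, 0.0359]
ee_rot: [-0.022, 0.938, 0.061, 0.34]
contact_force: [-2.5, -1.5, 2.0]
width: 0.0851
gripper_force: 1.0
```

>>> {"method": "jog_arm", "body": {"deltas": [0,0,0,1,0.1,0,1,0,0,0,2,0.3,0,1]}}

```text
clock: 18.15
position: [0.4803, -0.0514, 0.0359]
ee_rot: [-0.022, 0.938, 0.061, 0.34]
contact_force: [-2.0, -1.4, 0.7]
width: 0.0855
gripper_force: 0.8
```

>>> {"method": "jog_arm", "body": {"deltas": [0,0,0,1,0.1,0,1,0,0,0,2,0.3,0,1]}}

```text
clock: 18.35
position: [0.4825, -0.0511, 0.036]
ee_rot: [-0.022, 0.938, 0.061, 0.34]
contact_force: [-1.7, -1.2, -0.1]
width: 0.0853
gripper_force: 0.8
```

```bash
python3 - <<'E'
from h import *
delta(FRONT,[(-44.5,16,36.4)])
E
```

```text
t 18.35 tray TCP [-44.9  15.3  36. ] w 0.0853 F [-1.8 -1.  -0.1] rotvec [ 0.06 -0.15 -0.08]
(-44.5, 16, 36.4) -> [0.3 0.8 0.4]
```

Yellow is sliding at about 2 N. I'll continue to the stall.

>>> {"method": "jog_arm", "body": {"deltas": [0,0,0,0.5,0.1,0,1,0,0,0,1,0.1,0,1]}}

```text
clock: 18.55
position: [0.4831, -0.0509, 0.0359]
ee_rot: [-0.022, 0.938, 0.061, 0.34]
contact_force: [-4.6, -3.5, 3.1]
width: 0.0853
gripper_force: 2.9
```

>>> {"method": "jog_arm", "body": {"deltas": [0,0,0,0.5,0.1,0,1,0,0,0,1,0.1,0,1]}}

```text
clock: 18.75
position: [0.4832, -0.0508, 0.0357]
ee_rot: [-0.022, 0.938, 0.061, 0.339]
contact_force: [-10.0, -4.2, 8.5]
width: 0.0854
gripper_force: 6.3
```

>>> {"method": "jog_arm", "body": {"deltas": [0,0,0,0.5,0.1,0,1,0,0,0,1,0.1,0,1]}}

```text
clock: 18.95
position: [0.4833, -0.0506, 0.0356]
ee_rot: [-0.022, 0.939, 0.06, 0.339]
contact_force: [-15.5, -5.3, 14.4]
width: 0.0853
gripper_force: 9.8
```

>>> {"method": "jog_arm", "body": {"deltas": [0,0,0,0.5,0.1,0,1,0,0,0,1,0.1,0,1]}}

```text
clock: 19.15
position: [0.4834, -0.0506, 0.0356]
ee_rot: [-0.021, 0.939, 0.06, 0.338]
contact_force: [-21.5, -7.4, 20.7]
width: 0.0853
gripper_force: 13.1
```

```bash
python3 - <<'E'
from h import *
delta(FRONT,[(-44.5,16,36.4)])
E
```

```text
t 19.15 tray TCP [-43.9  15.7  35.6] w 0.0853 F [-22.3  -4.6  20.7] rotvec [ 0.06 -0.38  0.09]
(-44.5, 16, 36.4) -> [-0.6  0.2  0.8]
```

Yellow is home at x = -43.9, which matches the earlier stall of -44.3. Same again at green, white and blue height.

>>> {"method": "jog_arm", "body": {"deltas": [0,0,0,-8,-1,0,1,0,0,0,-16,-2.1,0,1,0,0,0,-16,-2.1,-6,1,0,0,0,-12,-1.5,-6,1,0,0,0,-9,-1.2,-6,1,0,0,0,-7,-0.9,-6,1,0,0,0,-6,-0.8,-6,1,0,0,0,-5,-0.6,-6,1,0,0,0,-4,-0.5,-6,1,0,0,0,-3,-0.4,-6,1,0,0,0,-2,-0.3,-6,1,0,0,0,-1,-0.1,-6,1,0,0,0,0,0,-6,1,0,0,0,0,0,-6,1]}}

```text
clock: 20.55
position: [0.4833, -0.0506, 0.0294]
ee_rot: [-0.022, 0.939, 0.06, 0.338]
contact_force: [-17.3, -5.5, 15.6]
width: 0.0858
gripper_force: 11.1
```

>>> {"method": "jog_arm", "body": {"deltas": [0,0,0,-8,-1,0,1,0,0,0,-16,-2.1,0,1,0,0,0,-16,-2.1,-6,1,0,0,0,-12,-1.5,-6,1,0,0,0,-9,-1.2,-6,1,0,0,0,-7,-0.9,-6,1,0,0,0,-6,-0.8,-6,1,0,0,0,-5,-0.6,-6,1,0,0,0,-4,-0.5,-6,1,0,0,0,-3,-0.4,-6,1,0,0,0,-2,-0.3,-6,1,0,0,0,-1,-0.1,-6,1,0,0,0,0,0,-6,1,0,0,0,0,0,-6,1]}}

```text
clock: 21.95
position: [0.4834, -0.0507, 0.0233]
ee_rot: [-0.022, 0.939, 0.06, 0.338]
contact_force: [-14.6, -6.7, 12.3]
width: 0.0855
gripper_force: 8.7
```

```bash
python3 - <<'E'
from h import *
delta(FRONT,[(-44.5,16,18)])
E
```

```text
t 21.95 tray TCP [-44.   15.6  23.3] w 0.0855 F [-15.3  -4.7  12.3] rotvec [ 0.05 -0.44  0.12]
(-44.5, 16, 18) -> [-0.6  0.4 -5.3]
```

>>> {"method": "jog_arm", "body": {"deltas": [0,0,0,-8,-1,0,1,0,0,0,-16,-2.1,0,1,0,0,0,-16,-2.1,-5.5,1,0,0,0,-12,-1.5,-5.5,1,0,0,0,-9,-1.2,-5.5,1,0,0,0,-7,-0.9,-5.5,1,0,0,0,-6,-0.8,-5.5,1,0,0,0,-5,-0.6,-5.5,1,0,0,0,-4,-0.5,-5.5,1,0,0,0,-3,-0.4,-5.5,1,0,0,0,-2,-0.3,-5.5,1,0,0,0,-1,-0.1,-5.5,1,0,0,0,0,0,-5.5,1,0,0,0,0,0,-5.5,1]}}

```text
clock: 23.35
position: [0.4832, -0.0502, 0.0174]
ee_rot: [-0.022, 0.939, 0.06, 0.337]
contact_force: [-11.5, -3.2, 7.0]
width: 0.0853
gripper_force: 6.0
```

```bash
python3 - <<'E'
from h import *
delta(FRONT,[(-44.5,16,18)])
E
```

```text
t 23.35 tray TCP [-44.1  16.1  17.4] w 0.0853 F [-11.8  -1.7   7. ] rotvec [ 0.02 -0.48  0.04]
(-44.5, 16, 18) -> [-0.4 -0.2  0.6]
```

All four plates stop at the same x of about -44. I'll retreat and check.

>>> {"method": "jog_arm", "body": {"deltas": [0,0,0,-15,-2,0,1,0,0,0,-40,-5,0,1,0,0,0,-80,-10,20,1,0,0,0,-90,-12,65,0.3,0,0,0,-90,-12,110,0.3,0,0,0,-90,-12,155,0.3,0,0,0,-90,-50,190,0.3,0,0,0,-90,-95,190,0.3,0,0,0,-90,-140,190,0.3,0,0,0,-90,-185,190,0.3,0,0,0,-90,-185,190,0.3]}}

```text
clock: 24.45
position: [0.3962, -0.2293, 0.2078]
ee_rot: [-0.021, 0.938, 0.062, 0.34]
contact_force: [1.9, -0.2, -1.1]
width: 0.0256
gripper_force: 0.0
```

```bash
python3 - <<'E'
from h import *
s=imaging.get_image("scene");t=imaging.get_image("top")
a=cv2.convertScaleAbs(cv2.resize(s[170:240,325:395],None,fx=5.7,fy=5.7,interpolation=2),alpha=1.8)
b=cv2.convertScaleAbs(cv2.resize(t[195:265,295:390],None,fx=4.2,fy=5.7,interpolation=2),alpha=1.8)
cv2.imwrite("pics/s6.png",np.hstack([a,b]))
cv2.imwrite("pics/t6.png",t)
delta(RIGHT,[(5,-90,175),(5,-90,36)])
E
```

```text
t 24.55 tray TCP [-152.9 -158.4  209.3] w 0.0252 F [0.7 0.9 0. ] rotvec [-34.57  27.6   86.13]
(5, -90, 175) -> [147.8  88.1 -34.3]
(5, -90, 36) -> [ 147.8   88.1 -173.3]
```

View pics/s6.png

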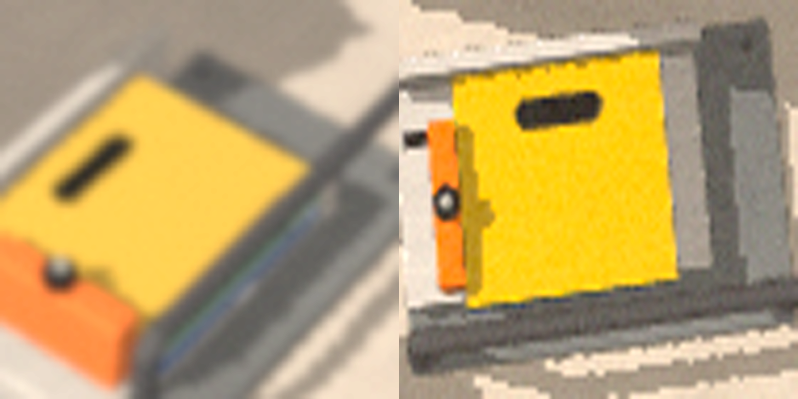

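The stack looks square: it is against the fence along the top edge (456–660, 50–75) and against the stop. One last light right-edge tap will confirm y.

>>> {"method": "jog_arm", "body": {"deltas": [-2.9,2.3,7.2,12,0,0,0.3,-5.8,4.6,14.4,24,0,0,0.3,-8.6,6.9,21.5,37,0,0,0.3,-11.5,9.2,28.7,49,0,0,0.3,-14.4,11.5,35.9,61,10,0,0.3,-17.3,13.8,43.1,74,25,0,0.3,-20.2,16.1,50.2,86,40,0,0.3,-23,18.4,57.4,98,50,0,0.3,-25.9,20.7,64.6,110,60,0,0.3,-28.8,23,71.8,123,70,0,0.3,-31.7,25.3,79,135,80,-15,0.3,-34.6,27.6,86.1,148,88,-34,0.3,-34.6,27.6,86.1,148,88,-34,0.3,-34.6,27.6,86.1,148,88,-34,0.3]}}

```text
clock: 25.95
position: [0.5442, -0.139, 0.1714]
ee_rot: [-0.005, 0.66, 0.751, -0.006]
contact_force: [0.0, -0.2, -1.1]
width: 0.0257
gripper_force: 0.0
```

```bash
python3 - <<'E'
from h import *
delta(RIGHT,[(5,-85,36),(5,-55,36),(5,-50.5,36)])
E
```

```text
t 25.95 tray TCP [  4.9 -79.8 171.4] w 0.0257 F [-0.  -0.2 -1.1] rotvec [ 0.12 -0.82  0.  ]
(5, -85, 36) -> [   0.7   -5.2 -135.4]
(5, -55, 36) -> [  -3.1   24.6 -135.4]
(5, -50.5, 36) -> [  -3.7   29.  -135.4]
```

>>> {"method": "jog_arm", "body": {"deltas": [0,-0.8,0,0.7,-5,-45,0.3,0,-0.8,0,0.7,-5,-90,0.3,0,-0.8,0,0.7,-5,-120,0.3,0,-0.8,0,0.7,-5,-135.4,0.3,0,-0.8,0,-0.5,5,-135.4,0.3,0,-0.8,0,-1.8,15,-135.4,0.3,0,-0.8,0,-2.6,20,-135.4,0.3,0,-0.8,0,-2.9,23,-135.4,0.3,0,-0.8,0,-3.2,25,-135.4,0.3,0,-0.8,0,-3.4,27,-135.4,0.3,0,-0.8,0,-3.6,28,-135.4,0.3]}}

```text
clock: 27.05
position: [0.5415, -0.112, 0.0372]
ee_rot: [0.002, 0.66, 0.751, -0.0]
contact_force: [-0.2, 0.2, -1.0]
width: 0.0257
gripper_force: 0.0
```

>>> {"method": "jog_arm", "body": {"deltas": [0,0,0,-0.1,1,0,0.3,0,0,0,-0.2,2,0,0.3]}}

```text
clock: 27.25
position: [0.5412, -0.1102, 0.0369]
ee_rot: [0.002, 0.66, 0.751, -0.001]
contact_force: [0.3, -2.1, 1.2]
width: 0.0258
gripper_force: 1.4
```

>>> {"method": "jog_arm", "body": {"deltas": [0,0,0,-0.1,1,0,0.3,0,0,0,-0.2,2,0,0.3,0,0,0,-0.2,2,0,0.3]}}

```text
clock: 27.55
position: [0.5413, -0.1101, 0.0369]
ee_rot: [0.003, 0.66, 0.751, -0.002]
contact_force: [-0.4, -7.3, -0.7]
width: 0.0257
gripper_force: 3.3
```

```bash
python3 - <<'E'
from h import *
delta(RIGHT,[(5,-50.9,36)])
E
```

```text
t 27.55 tray TCP [  5.8 -50.8  36.9] w 0.0257 F [-1.3 -7.1 -0.7] rotvec [ 0.4   0.17 -0.03]
(5, -50.9, 36) -> [-0.8 -0.2 -0.9]
```

The stall position is identical (-50.8). I'll retreat and check that nothing shifted.

>>> {"method": "jog_arm", "body": {"deltas": [0,0,0,2,-15,0,0.3,0,0,0,5,-40,0,0.3,0,0,0,6,-50,45,0.3,0,0,0,6,-50,90,0.3,0,0,0,6,-70,140,0.3,0,0,0,0,-110,170,0.3,0,0,0,-20,-150,170,0.3,0,0,0,-20,-150,170,0.3,0,0,0,-20,-150,170,0.3]}}

```text
clock: 28.45
position: [0.5203, -0.2592, 0.2068]
ee_rot: [0.002, 0.661, 0.75, -0.0]
contact_force: [-0.0, 0.4, -0.2]
width: 0.0255
gripper_force: 0.0
```

```bash
python3 - <<'E'
from h import *
s=imaging.get_image("scene");t=imaging.get_image("top")
a=cv2.convertScaleAbs(cv2.resize(s[170:240,325:395],None,fx=5.7,fy=5.7,interpolation=2),alpha=1.8)
b=cv2.convertScaleAbs(cv2.resize(t[195:265,295:390],None,fx=4.2,fy=5.7,interpolation=2),alpha=1.8)
cv2.imwrite("pics/s7.png",np.hstack([a,b]))
for im in(cv2.imread("pics/t6.png"),t):
    c=im[195:265,295:390];h=cv2.cvtColor(c,cv2.COLOR_BGR2HSV);m=cv2.inRange(h,(22,180,110),(32,255,255))
    k=max(cv2.findContours(m,0,2)[0],key=cv2.contourArea);print(cv2.minAreaRect(k))
E
```

```text
((38.787132263183594, 30.871286392211914), (40.099998474121094, 49.751861572265625), 84.2894058227539)
((38.74258041381836, 30.92574119567871), (40.199501037597656, 49.65235900878906), 84.2894058227539)
```

View pics/s7.png

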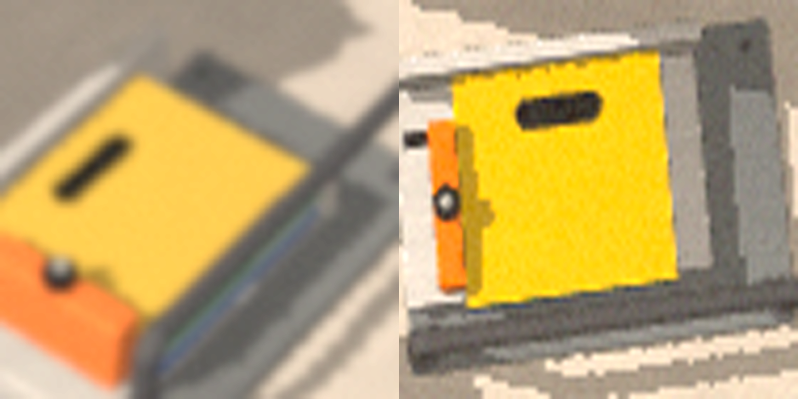

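The stack hasn't changed since the last check: it is square, against the fence and the stop, and the arm is clear of it. I'm handing it in.

```bash
python3 -c "
from rig import manip
print(manip.sign_off())"
```

```text
the job is handed in; nothing more can be done
None
```

The job is handed in at about 28.5 s of the 72 s allowed; the hand-in returned no verdict. By touch and camera, the four plates are square and in order against the back fence and side stop, with no contact with the vial or pots in any move.

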